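# Register a hinge in the marking jig and hold its spring clamp at the third notch

## Robot

A 6-joint arm with a two-finger parallel gripper is mounted at the origin on the work surface. World frame = base frame: x ahead of the robot, y to its left, z up, the work surface at z = 0. Lengths are in m, angles in rad, forces in N, time in s.
With the tool pointing down it reaches from about 0.3 to 0.75 m from the base axis. Payload 8.5 kg.
Tool frame: the origin (TCP) lies midway between the tips of the shut fingers; the grasp point (between the pads) lies 19 mm behind it; z points along the fingers, y is the direction in which the jaws open and shut (so a half turn about z gives the same grasp; the last joint's range is limited). The gripper opens to 88 mm and grips with 3 to 60 N. Pads are 18 mm wide; open, the fingers measure 123 mm over their backs; the gripper's body (75 mm by 187 mm) begins 45 mm behind the grasp point.
Start: joints at [-1.543, 0.381, 1.297, -0, 1.464, -0.215], TCP at [0.132, -0.534, 0.239] pointing down, gripper open.
Joint ranges: [-3.11, 3.11], [-0.89, 2.33], [0.22, 2.48], [-1.42, 4.56], [0.17, 2.85], [-2.88, 2.88]. Speed limits (rad/s): [2.39, 2.39, 3.14, 3.14, 3.14, 3.14].

## Interface

Orientations are given as a 3x3 rotation matrix whose columns are the frame's x, y, z axes.
In Python, from bench import robot gives the robot as it stands. The module is installed in compiled form; this text tells all that it offers.
- The arm moves only by the tool carry_out, never from a script. Its argument "moves" is a list of rows, each a list of 3 entries, a list of its own where there are three numbers: the opening, from 0 (shut) to 1 (fully open), then the shift along the tool's x, y, z in units of 0.025 m (1.0 is 0.025 m), then the turn about the tool's z in units of 360 degrees (1.0 is 360 degrees). A call has 1 to 12 rows; each row shifts and turns the commanded pose from where the row before left it, along the tool's axes as they then stand; what a row does not reach is not made up. A row lasts 1/10 s, in which the tool goes at most 50 mm and 8.59 degrees, less where a joint would pass 70% of its speed; a pose out of reach is approached as far as the arm can. A call with a number of a shift or a turn outside -1 to 1 is refused whole. A call with a gripper value outside its range is refused whole. The fingers move at their own pace and stop on an object; the grip force is fixed at half the most. Time passes only in rows, so rows that do not move let the fingers close. It gives the time, the measured TCP pose, the force and the opening at its end, in the units of the state.
- robot.observe(): the state, without advancing time (a new reading comes with each control period).
- robot.camera(name): name is "scene" or "top" or "wrist"; returns a dict with "color" (420x560x3 uint8, red, green, blue), "z_map" (420x560 float32, m along the optical axis (not along the pixel's ray), 0 where there is no reading), "K" (3x3 intrinsics, pixels), "world_to_cam" (4x4, takes a point from world to camera coordinates); the wrist camera has in their place "hand_eye" (4x4, takes a point from camera to tool coordinates, whose origin is the TCP and whose axes are the flange's). Camera axes: x right, y up, looking along -z (the intrinsics and any distortion apply to the point x, -y, -z); pixel columns grow to the right and rows downward; lengths in m; the calibration is good to about 2 mm. A picture is of the moment at which its call begins: read the wrist's pose just before it.
- robot.sign_off(): hands the job in, once; it reports no verdict.
The state is a dict: "time_s": time; "joint_positions": joint angles; "joint_vel": joint speeds; "joint_efforts": joint torques, N m; "tcp_pos": TCP position; "tool_rot": TCP orientation; "ft_force": force on the tool from outside, world axes, zero at the start; "moment": the same for the moment, N m; "opening": opening from 0.0 (shut) to 1.0 (fully open).
Only numpy, scipy, OpenCV 4.12 (cv2) and the standard library are available. Lean on these libraries where they do the work, as an engineer would, in place of code of your own. Each camera call takes 0.05 s, during which the arm holds its last target.

## Task

Push the folded steel hinge on the jig board squarely against both aluminium stops, its straight leaf edge on the long fence and its end on the short end stop. Then press the jig's spring paddle down past its first two notches to the third, short of the bottom stop, so that the clamp foot grips the hinge for punching. Finish while still holding the paddle there, because it springs back up if let go, and leave the other things on the table where they are.

Things in the scene. Friction and masses are not known exactly. Their poses are not given: they have to be found in the camera images.
- jig: Marking jig, fixed on the table: plywood board 230 (x) x 340 (y) x 18 mm. Origin: centre of its underside on the table, z up, board top at z = 18 mm. It carries the two aluminium stops, the spring clamp and a loose punch. The clamp's guide (two rods, toothed post) stands behind the fence at x 70 to 105, y -22 to 44 mm of this frame, top 121 mm above the table
- fence (a point): Middle of the working face of the long aluminium fence, at board level; jig frame x = 45, y = -30 mm. The face looks to the jig's -x (towards the robot), is 150 mm long along y (y -105 to 45) and 7 mm high above the board. Axes parallel to the jig's
- end_stop (a point): Middle of the working face of the short aluminium end stop, at board level; jig frame x = 20, y = 30 mm. The face looks to the jig's -y, is 50 mm long along x (x -5 to 45) and 7 mm high above the board
- foot_tip (a point): Underside of the clamp's small spring foot (14 mm across), jig frame x = 32, y = 18 mm, 58 mm above the table when up. It hangs under the tip of the clamp arm, a bar 14 mm wide (y 11 to 25 mm) that reaches over the fence to x = 20 mm, 76 to 88 mm above the table when up. It goes down with the paddle and can yield up 15 mm on its own spring
- hinge_center (a point): Centre, half-way up, of the folded steel mortise hinge lying loose and flat on the board: 45 (x) x 100 (y) x 11 mm, 0.2 to 0.4 kg. Barrel (diameter 11) along its -x side, straight leaf edge on its +x side. Starts 20 to 40 mm off the fence and 20 to 45 mm off the end stop (centre), turned up to 0.28 rad. Home: x = 22.5, y = -20, z = 23.5 mm in the jig's frame, axes parallel
- press (a joint): Downward travel of the spring clamp (m): 0 up, 0.046 bottom stop; arm and paddle go straight down together. A pawl clicks over teeth at 0.007, 0.019, 0.031; notches below them at 0.013, 0.025 and 0.037 (third). A spring always pushes up (3 N at the top, 8 N at the third), a tooth adds about 3 N, the foot some 3 N once it meets the hinge at 0.029: up to 15 N. No notch holds by itself
- paddle_top (a point): Centre of the top face of the black paddle to press, 46 (x) x 50 (y) x 12 mm thick, beyond the end stop at jig frame x = 80, y = 100 mm. 88 mm above the table when up; it moves straight down with joint press. Axes parallel to the jig's; the space above it is free
- punch: bystander: silver centre punch, 100 mm long, 10 mm thick, lying on the jig board; origin under its middle
- rack: bystander: wooden block 70 x 170 x 60 mm with four screwdrivers standing in it, about 185 mm high in all, at the right; origin under its centre
- jar: bystander: glass jar with clip lid, 74 mm across, 90 mm high, at the back left; origin under its centre
- depth_gauge: bystander: flat blue plastic depth gauge, 110 x 105 mm cross, 25 mm high, at the right of the jig; origin under its centre
- screw_tray: bystander: open wooden tray 110 x 150 x 28 mm, at the left; origin under its centre
- tea_glass: bystander: tea glass on a saucer, 110 mm across, 98 mm high, at the back left; origin under its centre
- rule: bystander: steel rule 30 x 220 x 4 mm, lying at the back; origin under its centre
Things that resemble listed ones, but are neither listed nor needed, are in the scene too. Of the things shaped like the part that bears hinge_center, the bare steel one is meant.

How it is judged:
By the outcome, as a careful person would: the job done as asked, in the order asked, and still so for the second after the job is handed in, while the arm keeps its last pose, push and grip.
It also fails if it takes over 61 s, if anything falls off the work surface, if the arm or the gripper's body presses on something with over 40 N, if the wrist force passes 120 N, or if a joint passes its speed limit or range.

## Working session

There is one attempt and no reset: what is moved stays moved. The work goes in short steps, Python scripts to look and compute and a tool call to move; the robot and the scene stay as the last step left them, time stands still between calls to the robot, and variables do not carry over. Pictures are saved under pics/ and viewed, and the job is handed in when it is done.

Besides the shell and the picture viewer there is one more tool, called after "Emit:" in YAML: its name, and indented under it one key for each argument. carry_out: Moves the arm, as the interface text tells. Its arguments: {"type":"object","properties":{"moves":{"type":"array","items":{"type":"array"}}},"required":["moves"]}

```bash
mkdir -p pics; cat > h.py <<'E'
import numpy as np, cv2
from bench import robot
def shot(name,tag):
    s=robot.observe(); c=robot.camera(name)
    cv2.imwrite(f'pics/{tag}.png',c['color'][:,:,::-1])
    np.savez(f'{tag}.npz',tcp=s['tcp_pos'],rot=s['tool_rot'],**{k:np.array(v) for k,v in c.items()})
    return c
def load(tag): return dict(np.load(f'{tag}.npz'))
def c2w(c):
    if 'world_to_cam' in c: return np.linalg.inv(c['world_to_cam'])
    T=np.eye(4);T[:3,:3]=c['rot'];T[:3,3]=c['tcp'];return T@c['hand_eye']
def plane(c,u,v,z):
    T=c2w(c);K=c['K'];d=np.array([(u-K[0,2])/K[0,0],-(v-K[1,2])/K[1,1],-1.])
    d=T[:3,:3]@d;o=T[:3,3];return o+d*(z-o[2])/d[2]
def cloud(c):
    K=c['K'];Z=c['z_map'].astype(float);v,u=np.mgrid[:Z.shape[0],:Z.shape[1]]
    P=np.stack([(u-K[0,2])/K[0,0]*Z,-(v-K[1,2])/K[1,1]*Z,-Z],-1);T=c2w(c)
    W=P@T[:3,:3].T+T[:3,3];W[Z==0]=np.nan;return W
def proj(c,p):
    q=np.linalg.inv(c2w(c))@np.append(p,1);K=c['K'];return K[0,0]*q[0]/-q[2]+K[0,2],K[1,1]*-q[1]/-q[2]+K[1,2]
E
python3 - <<'E'
from h import *
for n in ['scene','top','wrist']:
    c=shot(n,n+'0');print(n,{k:(v.shape if k in('color','z_map') else v) for k,v in c.items()})
print(robot.observe())
E
```

```text
scene {'color': (420, 560, 3), 'z_map': (420, 560), 'K': array([[493.14344406,   0.        , 274.16279356],
       [  0.        , 493.14344406, 204.93464176],
       [  0.        ,   0.        ,   1.        ]]), 'world_to_cam': array([[ 0.55362995,  0.83274042, -0.00610475, -0.29698138],
       [-0.47084989,  0.31906428,  0.82249521,  0.17869762],
       [ 0.68687281, -0.45248356,  0.56873928, -1.81839858],
       [ 0.        ,  0.        ,  0.        ,  1.        ]])}
top {'color': (420, 560, 3), 'z_map': (420, 560), 'K': array([[441.66012882,   0.        , 282.17290608],
       [  0.        , 441.66012882, 207.50023478],
       [  0.        ,   0.        ,   1.        ]]), 'world_to_cam': array([[ 0.02640497, -0.99955928,  0.01356566, -0.01651636],
       [ 0.97962941,  0.02857613,  0.19877026, -0.54727874],
       [-0.19907031,  0.00804079,  0.97995222, -1.11709052],
       [ 0.        ,  0.        ,  0.        ,  1.        ]])}
wrist {'color': (420, 560, 3), 'z_map': (420, 560), 'K': array([[359.93552433,   0.        , 278.24501504],
       [  0.        , 359.93552433, 211.307354
[... 506 characters left out ...]
 2.79846641e-06,
        1.46363349e+00, -2.15289525e-01]), 'joint_vel': array([-0.00083094, -0.00213827, -0.0012319 , -0.00082988,  0.00037818,
       -0.00047936]), 'joint_efforts': array([ 7.41023432e-04, -4.38082016e+01, -2.24613690e+01,  7.13084405e-02,
        3.43774399e-02, -8.75799810e-05]), 'tcp_pos': array([ 0.13221354, -0.53365735,  0.23830021]), 'tool_rot': array([[ 9.70676060e-01,  2.40391318e-01, -2.74486910e-05],
       [ 2.40391202e-01, -9.70675466e-01,  1.09988382e-03],
       [ 2.37758749e-04, -1.07422931e-03, -9.99999395e-01]]), 'ft_force': array([ 0.73455157,  0.25127092, -0.43137989]), 'moment': array([0.06550652, 0.01409772, 0.02022362]), 'opening': 0.9986667430535379}
```

View pics/scene0.png

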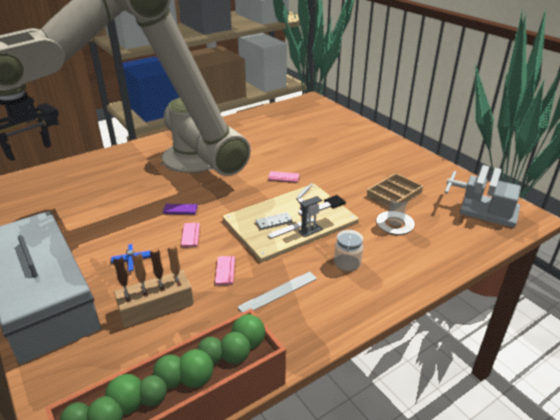

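View pics/top0.png

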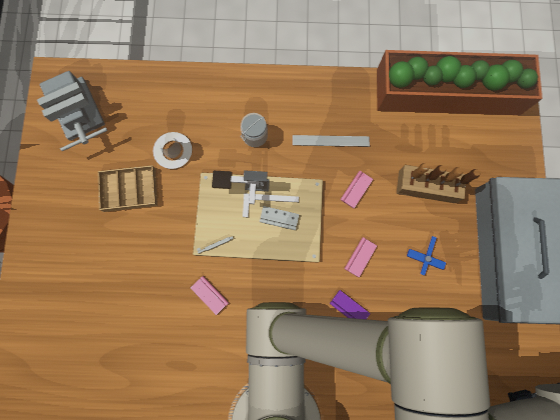

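The top view shows the board spanning about (195–323, 173–261), the fence near (275,198), the end stop near (249,203), the paddle at (222,180) and the bare hinge at (280,218). I'll enlarge the view and measure.

```bash
python3 - <<'E'
from h import *
c=load('top0');im=c['color'][160:275,180:340,::-1]
cv2.imwrite('pics/topz.png',cv2.resize(im,None,fx=5,fy=5,interpolation=cv2.INTER_CUBIC))
W=cloud(c)
hsv=cv2.cvtColor(c['color'],cv2.COLOR_RGB2HSV)
m=(W[...,2]>0.010)&(W[...,2]<0.13);m[:, :185]=0;m[:,335:]=0;m[:165]=0;m[270:]=0
m=m.astype(np.uint8);n,l,st,ce=cv2.connectedComponentsWithStats(m)
print(st)
k=1+np.argmax(st[1:,4]);cn=cv2.findContours((l==k).astype(np.uint8),0,1)[0];cn=max(cn,key=cv2.contourArea)
print(cv2.approxPolyDP(cn,4,True)[:,0])
b=(l==k)&(W[...,2]<0.023);
for n_,(u,v) in dict(bl=(195,256),br=(321,261),tr=(323,179),tl=(200,173)).items(): print(n_,plane(c,u,v,.018))
print(np.round(W[218,260:300:4],3)); print(np.round(W[180,222],3),np.nanmedian(W[230:250,240:310,2]))
pts=W[b][:,:2].astype(np.float32);print(cv2.minAreaRect(pts))
E
```

```text
[[     0      0    560    420 224766]
 [   193    170    130     92  10434]]
[[201 173]
 [194 254]
 [319 261]
 [321 179]
 [245 170]
 [243 175]]
bl [0.41603904 0.22780384 0.018     ]
br [ 0.41199759 -0.10938377  0.018     ]
tr [ 0.63916461 -0.11292407  0.018     ]
tl [0.6461043  0.22903488 0.018     ]
[[ 0.524  0.058  0.019]
 [ 0.522  0.047  0.033]
 [ 0.523  0.036  0.028]
 [ 0.523  0.025  0.028]
 [ 0.524  0.014  0.028]
 [ 0.524  0.004  0.029]
 [   nan    nan    nan]
 [ 0.525 -0.018  0.025]
 [ 0.525 -0.029  0.03 ]
 [   nan    nan    nan]]
[0.608 0.157 0.092] 0.017738156216856482
((0.530117392539978, 0.06139328330755234), (0.34043756127357483, 0.23102650046348572), 88.24340057373047)
```

View pics/topz.png

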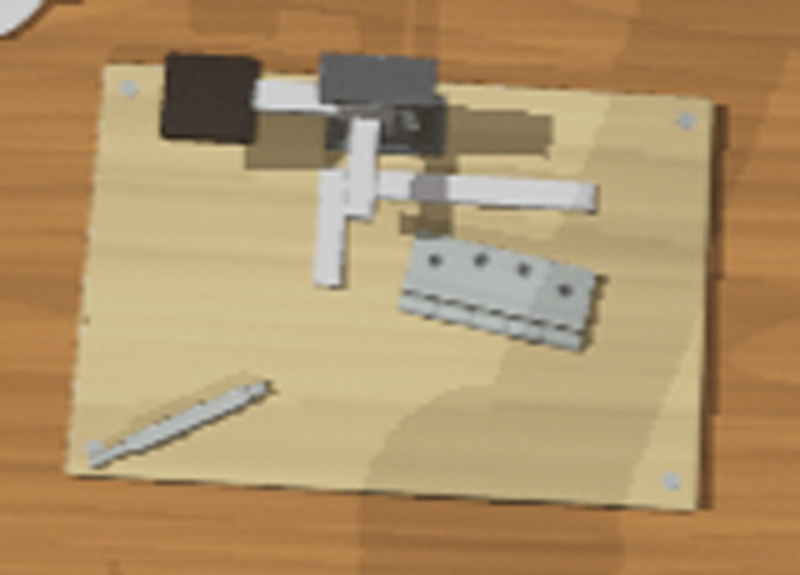

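Emit:
carry_out:
  moves:
    - [1,[0,0,0],0.021]
    - [1,[0,0,0],0.021]
    - [1,[0.5,-1,0],0]
    - [1,[0.5,-1,0],0]
    - [1,[0.5,-1,0],0]
    - [1,[0.5,-1,0],0]
    - [1,[0.5,-1,0],0]
    - [1,[0.5,-1,0],0]
    - [1,[0.5,-1,0],0]
    - [1,[0.5,-1,0],0]
    - [1,[0.5,-1,0],0]
    - [1,[0.5,-1,0],0]

```text
time_s: 1.35
tcp_pos: [0.2628, -0.2854, 0.2387]
tool_rot: [[1.0, -0.021, -0.0], [-0.021, -1.0, 0.0], [-0.0, -0.0, -1.0]]
ft_force: [-0.6, -0.8, 0.1]
opening: 1.0
```

Emit:
carry_out:
  moves:
    - [1,[0.6,-1,0],0]
    - [1,[0.6,-1,0],0]
    - [1,[0.6,-1,0],0]
    - [1,[0.6,-1,0],0]
    - [1,[0.6,-1,0],0]
    - [1,[0.6,-1,0],0]
    - [1,[0.6,-1,0],0]
    - [1,[0.6,-1,0],0]
    - [1,[0.6,-1,0],0]
    - [1,[0.6,-1,0],0]
    - [1,[0.6,-1,0],0]
    - [1,[0.6,-1,0],0]

```text
time_s: 2.55
tcp_pos: [0.4492, 0.0108, 0.2386]
tool_rot: [[1.0, -0.021, -0.0], [-0.021, -1.0, 0.0], [-0.0, -0.0, -1.0]]
ft_force: [0.0, -0.1, 0.2]
opening: 0.998
```

Emit:
carry_out:
  moves:
    - [1,[0.6,-1,0],0]
    - [1,[0,0,0],0]
    - [1,[0,0,0],0]

```text
time_s: 2.85
tcp_pos: [0.4641, 0.0344, 0.2384]
tool_rot: [[1.0, -0.02, -0.001], [-0.02, -1.0, -0.0], [-0.001, 0.0, -1.0]]
ft_force: [-0.6, -0.0, 0.9]
opening: 0.996
```

```bash
python3 - <<'E'
from h import *
c=shot('wrist','w1');s=robot.observe();print(s['time_s'],s['tcp_pos'],s['tool_rot'],s['joint_positions'],s['ft_force'])
c=load('w1')
for p in [(0.530,0.06,.018)]: print(proj(c,p))
cv2.imwrite('pics/w1z.png',cv2.resize(c['color'][:,:,::-1],(800,600),interpolation=cv2.INTER_CUBIC))
E
```

```text
2.9 [0.46391168 0.03398583 0.23858178] [[ 9.99780535e-01 -2.09387574e-02 -6.70818683e-04]
 [-2.09388429e-02 -9.99780751e-01 -1.20569593e-04]
 [-6.68147029e-04  1.34589299e-04 -9.99999768e-01]] [-1.82108595e-01  2.32116043e-01  1.51868259e+00 -2.43977668e-04
  1.39143192e+00  1.40967167e+00] [-0.54567297 -0.12367601 -0.63284919]
(np.float64(251.45981533382374), np.float64(111.14599859272953))
```

View pics/w1z.png

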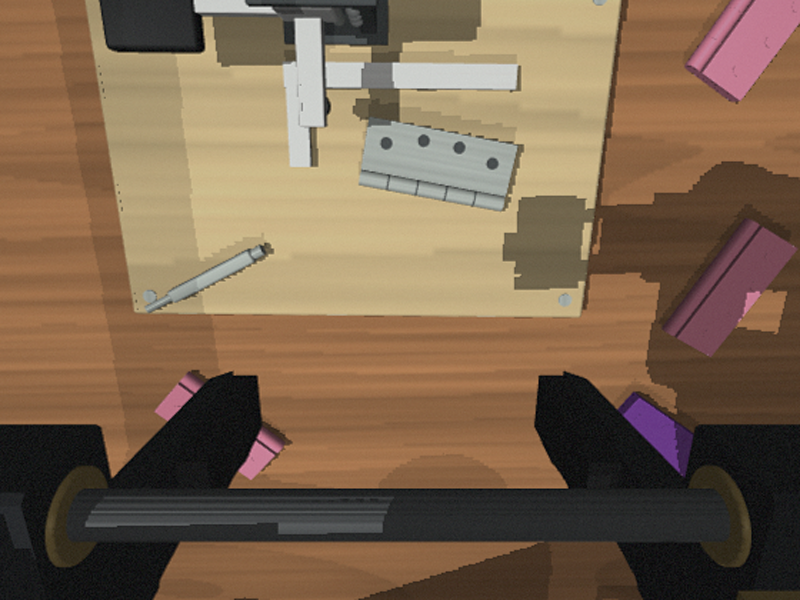

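The wrist view, at 800 px scale, shows the hinge with corners near (368,118), (522,146), (505,210) and (359,185). The fence front edge runs (328,88)–(519,91) and the end stop is at (300,165). Next I'll fit these edges with masks.

```bash
cat > meas.py <<'E'
from h import *
def meas(tag,dbg=True):
    c=load(tag);im=c['color'];W=cloud(c)
    hsv=cv2.cvtColor(im,cv2.COLOR_RGB2HSV).astype(int)
    # board near edge: 
    return c,im,W,hsv
if __name__=='__main__':
    import sys
    c,im,W,hsv=meas(sys.argv[1])
    u0,u1,v0,v1=map(int,sys.argv[2:6])
    z=cv2.resize(im[v0:v1,u0:u1,::-1],None,fx=5,fy=5,interpolation=cv2.INTER_NEAREST);cv2.imwrite('pics/%s.png'%sys.argv[6],z)
E
python3 meas.py w1 195 375 30 150 w1crop
python3 - <<'E'
from h import *
c=load('w1');im=c['color'];hsv=cv2.cvtColor(im,cv2.COLOR_RGB2HSV)
# board yellow mask vs. grey
S=hsv[...,1].astype(int);V=hsv[...,2].astype(int)
g=((S<45)&(V>90)).astype(np.uint8)
n,l,st,ce=cv2.connectedComponentsWithStats(g)
for i in range(1,n):
    if st[i,4]>100:
        cn=max(cv2.findContours((l==i).astype(np.uint8),0,1)[0],key=cv2.contourArea)
        print(st[i],cv2.approxPolyDP(cn,2.5,True)[:,0].tolist())
E
```

```text
[135   0  59  10 455] [[135, 0], [136, 8], [193, 9], [189, 4], [174, 4], [171, 0]]
[ 198   12   30  105 2251] [[206, 12], [207, 42], [198, 43], [203, 116], [217, 116], [216, 89], [227, 88], [224, 12]]
[ 227   43  136   20 2461] [[227, 43], [228, 61], [361, 61], [362, 45]]
[ 251   82  112   66 4822] [[259, 82], [252, 129], [351, 146], [361, 101]]
[100 171  85  48 873] [[181, 171], [110, 210], [106, 203], [102, 203], [100, 208], [105, 212], [102, 217], [123, 211], [184, 178]]
```

View pics/w1crop.png

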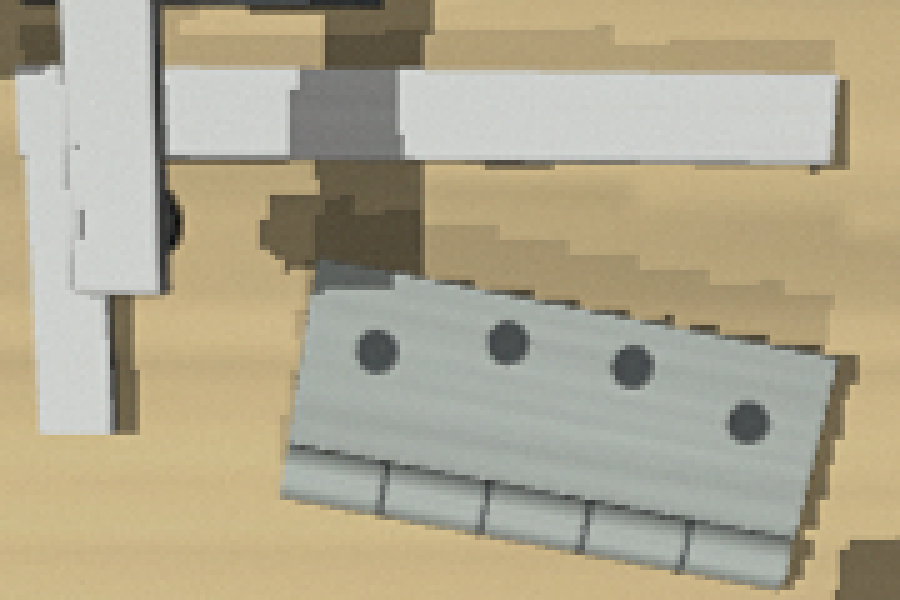

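```bash
python3 - <<'E'
from h import *
c=load('w1')
f1=plane(c,228,62.3,.018);f2=plane(c,362,63,.018);e=plane(c,217.8,112,.018)
print('fence',f1,f2,'yaw',-np.arctan2((f1-f2)[0],(f1-f2)[1]));print('endstop',e, plane(c,217.5,117,.025))
fe=plane(c,362.3,45,.025),plane(c,361.5,62,.025);print('fence end',fe)
for p in [(92.5,0),]: pass
b1=plane(c,100,221,.018);b2=plane(c,405,222,.018);print('board edge',b1,b2,-np.arctan2((b1-b2)[0],(b1-b2)[1]))
for n,p in dict(A=(258.8,82.3),B=(362,101.5),C=(352,147.5),D=(251.3,129.8)).items(): print(n,plane(c,*p,.026 if n in'AB' else .0235))
print(plane(c,136,35,.076+.0),plane(c,144,35,.088))
E
```

```text
fence [0.57492135 0.08020621 0.018     ] [ 0.57171108 -0.04638538  0.018     ] yaw -0.025353790501727
endstop [0.52987168 0.09314237 0.018     ] [0.52552109 0.09263687 0.025     ]
fence end (array([ 0.58649344, -0.04434123,  0.025     ]), array([ 0.57209632, -0.04435305,  0.025     ]))
board edge [0.41878555 0.22890664 0.018     ] [ 0.41078102 -0.10130325  0.018     ] -0.024236000588359743
A [0.5563211  0.05138803 0.026     ]
B [ 0.53705596 -0.04641591  0.026     ]
C [ 0.49317914 -0.03927237  0.0235    ]
D [0.51256188 0.06053499 0.0235    ]
[0.59152988 0.14313164 0.076     ] [0.58965151 0.1328938  0.088     ]
```

Emit:
carry_out:
  moves:
    - [1,[0,0.36,0.95],0.0006]
    - [1,[0,0.36,0.95],0]
    - [1,[0,0.36,0.95],0]
    - [1,[0,0.36,0.95],0]
    - [1,[0,0.36,0.95],0]
    - [1,[0,0.36,0.95],0]
    - [1,[0,0.36,0.95],0]
    - [1,[0,0.36,0.95],0]
    - [1,[0,0.36,0.7],0]
    - [1,[0,0,0.36],0]
    - [1,[0,0,0],0]
    - [1,[0,0,0],0]

```text
time_s: 4.1
tcp_pos: [0.4624, -0.0468, 0.0229]
tool_rot: [[1.0, -0.025, 0.001], [-0.025, -1.0, -0.0], [0.001, 0.0, -1.0]]
ft_force: [-0.9, 1.1, -0.5]
opening: 1.002
```

```bash
cat >> h.py <<'E'
O=np.array([.5296,.0618]);PSI=-.0245
def jig(p):
    d=np.asarray(p)[:2]-O;c,s=np.cos(PSI),np.sin(PSI);return np.array([d[0]*c+d[1]*s,-d[0]*s+d[1]*c])*1000
def wor(x,y,z):
    c,s=np.cos(PSI),np.sin(PSI);x/=1000;y/=1000;return np.array([O[0]+c*x-s*y,O[1]+s*x+c*y,z/1000])
def st():
    s=robot.observe();print(s['time_s'],'jig',jig(s['tcp_pos']).round(1),'z',s['tcp_pos'][2].round(4),'yaw',np.arctan2(s['tool_rot'][1,0],s['tool_rot'][0,0]).round(4),'F',s['ft_force'].round(1),'op',s['opening'],'j6',s['joint_positions'][5].round(2))
E
python3 - <<'E'
from h import *
st();shot('wrist','w2')
E
```

```text
4.1 jig [ -64.5 -110.2] z 0.0229 yaw -0.0251 F [-0.9  1.1 -0.5] op 1.0020109157429364 j6 1.24
```

View pics/w2.png

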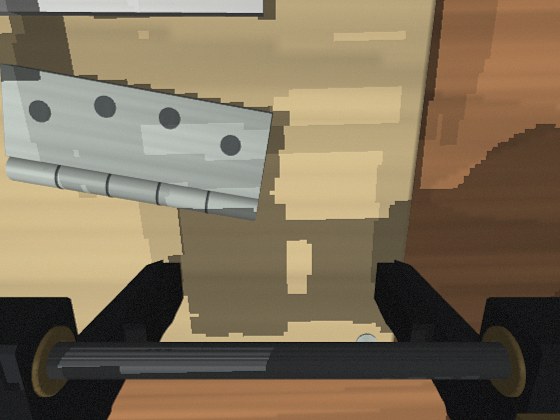

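Emit:
carry_out:
  moves:
    - [1,[0.3,0,0.05],0]
    - [1,[0.3,0,0],0]
    - [1,[0.3,0,0],0]
    - [1,[0.2,0,0],0]
    - [1,[0.15,0,0],0]
    - [1,[0.15,0,0],0]
    - [1,[0.15,0,0],0]
    - [1,[0.15,0,0],0]
    - [1,[0.1,0,0],0]
    - [1,[0.1,0,0],0]
    - [1,[0,0,0],0]

```text
time_s: 5.25
tcp_pos: [0.51, -0.048, 0.021]
tool_rot: [[1.0, -0.025, 0.0], [-0.025, -1.0, -0.0], [0.0, 0.0, -1.0]]
ft_force: [-2.1, -0.8, 1.7]
opening: 1.003
```

```bash
python3 - <<'E'
from h import *
st();shot('wrist','w3')
E
```

```text
5.25 jig [ -16.9 -110.2] z 0.021 yaw -0.0248 F [-2.1 -0.8  1.7] op 1.002944110109398 j6 1.27
```

View pics/w3.png

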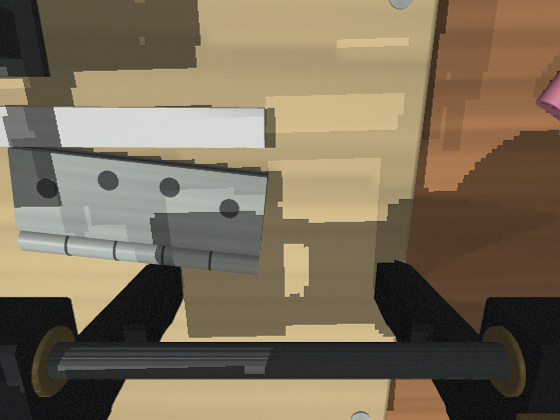

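The hinge's +y corner, at (10,148), has reached the fence and the leaf edge still gapes toward (268,175). I'll keep pushing.

Emit:
carry_out:
  moves:
    - [1,[0.08,0,0],0]
    - [1,[0.08,0,0],0]
    - [1,[0.08,0,0],0]
    - [1,[0.04,0,0],0]
    - [1,[0,0,0],0]

```text
time_s: 5.8
tcp_pos: [0.5161, -0.0481, 0.0209]
tool_rot: [[1.0, -0.024, -0.002], [-0.024, -1.0, 0.0], [-0.002, 0.0, -1.0]]
ft_force: [-7.5, -3.0, 3.8]
opening: 0.996
```

Emit:
carry_out:
  moves:
    - [1,[0.04,0,0],0]
    - [1,[0,0,0],0]

```text
time_s: 6.0
tcp_pos: [0.5163, -0.0481, 0.0208]
tool_rot: [[1.0, -0.024, -0.004], [-0.024, -1.0, 0.0], [-0.004, -0.0, -1.0]]
ft_force: [-10.9, -4.2, 6.0]
opening: 1.002
```

```bash
python3 - <<'E'
from h import *
st();shot('wrist','w4')
E
```

```text
6.0 jig [ -10.6 -110.2] z 0.0208 yaw -0.0237 F [-10.9  -4.2   6. ] op 1.0016630446266372 j6 1.27
```

View pics/w4.png

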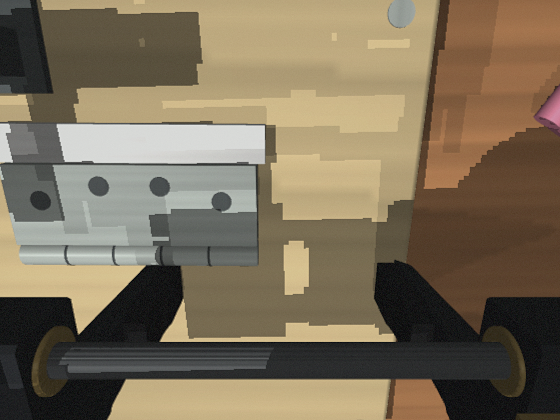

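Emit:
carry_out:
  moves:
    - [1,[-0.3,0,0],0]
    - [1,[-0.3,0,0],0]
    - [1,[0,0.8,0],0]
    - [1,[0,0.9,0],0]
    - [1,[0,0.8,0],0]
    - [1,[0.6,0,0],0]
    - [1,[0.7,0,0],0]
    - [1,[0.6,0,0],0]
    - [1,[0,0,0],0]
    - [1,[0,0,0],0]

```text
time_s: 7.05
tcp_pos: [0.5483, -0.1111, 0.0209]
tool_rot: [[1.0, -0.025, -0.0], [-0.025, -1.0, 0.0], [-0.0, -0.0, -1.0]]
ft_force: [-0.6, -0.1, -0.1]
opening: 1.002
```

```bash
python3 - <<'E'
from h import *
st();shot('wrist','w5')
E
```

```text
7.05 jig [  22.9 -172.4] z 0.0209 yaw -0.0248 F [-0.6 -0.1 -0.1] op 1.0015712900822666 j6 1.18
```

View pics/w5.png

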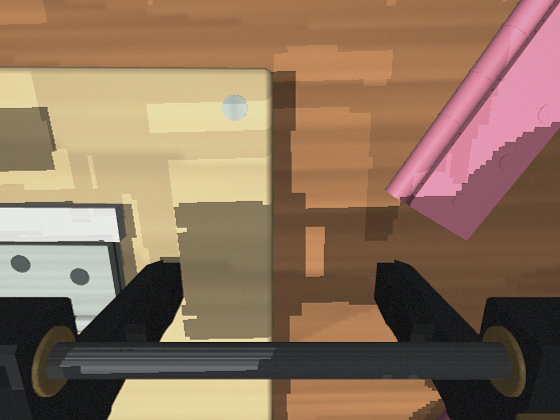

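Emit:
carry_out:
  moves:
    - [1,[0,-0.2,0],0]
    - [1,[0,-0.2,0],0]
    - [1,[0,-0.2,0],0]
    - [1,[0,-0.2,0],0]
    - [1,[0,-0.2,0],0]
    - [1,[0,-0.2,0],0]
    - [1,[0,-0.1,0],0]
    - [1,[0,-0.1,0],0]
    - [1,[0,0,0],0]

```text
time_s: 8.0
tcp_pos: [0.5496, -0.076, 0.021]
tool_rot: [[1.0, -0.025, 0.0], [-0.025, -1.0, 0.0], [0.0, -0.0, -1.0]]
ft_force: [-1.0, -1.6, 0.6]
opening: 0.996
```

Emit:
carry_out:
  moves:
    - [1,[0,-0.06,0],0]
    - [1,[0,-0.06,0],0]
    - [1,[0,0,0],0]

```text
time_s: 8.3
tcp_pos: [0.5497, -0.0732, 0.021]
tool_rot: [[1.0, -0.025, 0.0], [-0.025, -1.0, 0.0], [0.0, -0.0, -1.0]]
ft_force: [-1.8, -2.3, 0.4]
opening: 0.998
```

```bash
python3 - <<'E'
from h import *
st();shot('wrist','w6');shot('top','t6')
c=load('t6');cv2.imwrite('pics/t6z.png',cv2.resize(c['color'][160:275,180:340,::-1],None,fx=5,fy=5,interpolation=cv2.INTER_CUBIC))
E
```

```text
8.3 jig [  23.4 -134.5] z 0.021 yaw -0.0249 F [-1.8 -2.3  0.4] op 0.9977736665288168 j6 1.25
```

View pics/w6.png

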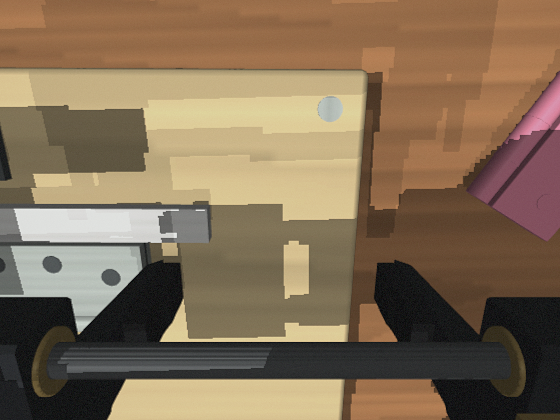

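View pics/t6z.png

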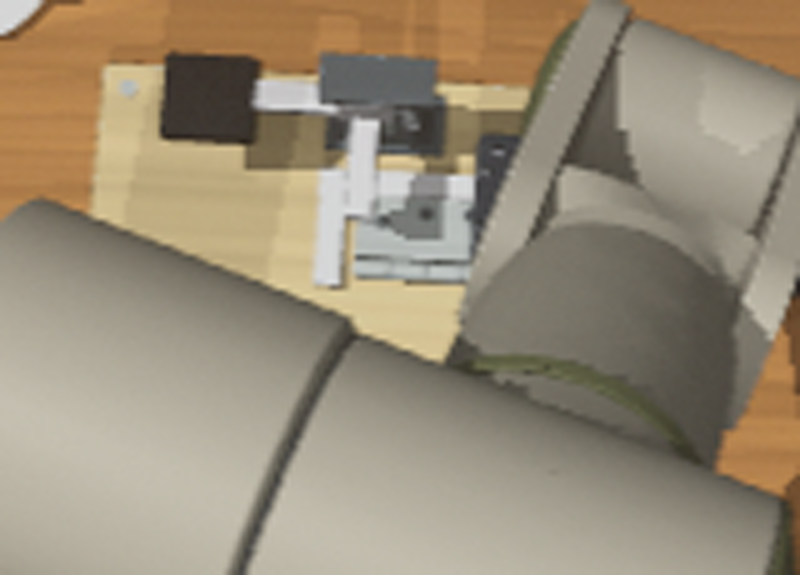

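Nearly there: the top crop shows a gap of about 2 to 3 mm between the end stop (345,250) and the hinge end (358,250). I'll continue until the force rises.

Emit:
carry_out:
  moves:
    - [1,[0,-0.06,0],0]
    - [1,[0,-0.06,0],0]
    - [1,[0,0,0],0]

```text
time_s: 8.7
tcp_pos: [0.5498, -0.0701, 0.021]
tool_rot: [[1.0, -0.025, 0.0], [-0.025, -1.0, 0.0], [0.0, -0.0, -1.0]]
ft_force: [-0.5, -1.5, 0.7]
opening: 1.002
```

Emit:
carry_out:
  moves:
    - [1,[0,-0.04,0],0]
    - [1,[0,0,0],0]

```text
time_s: 8.9
tcp_pos: [0.5498, -0.0692, 0.021]
tool_rot: [[1.0, -0.025, 0.0], [-0.025, -1.0, 0.0], [0.0, -0.0, -1.0]]
ft_force: [-0.7, -1.6, 0.6]
opening: 1.002
```

```bash
python3 - <<'E'
from h import *
st()
E
```

```text
8.9 jig [  23.4 -130.5] z 0.021 yaw -0.0248 F [-0.7 -1.6  0.6] op 1.0015090491753544 j6 1.26
```

Emit:
carry_out:
  moves:
    - [1,[0,-0.04,0],0]
    - [1,[0,-0.04,0],0]
    - [1,[0,0,0],0]

```text
time_s: 9.2
tcp_pos: [0.5498, -0.0672, 0.021]
tool_rot: [[1.0, -0.025, 0.0], [-0.025, -1.0, 0.0], [0.0, -0.0, -1.0]]
ft_force: [-0.5, -0.4, -0.2]
opening: 1.001
```

```bash
python3 - <<'E'
from h import *
st()
E
```

```text
9.2 jig [  23.4 -128.5] z 0.021 yaw -0.0249 F [-0.5 -0.4 -0.2] op 1.0009686442030967 j6 1.26
```

```bash
python3 - <<'E'
from h import *
shot('wrist','w7');shot('top','t7')
c=load('t7');a=cv2.resize(c['color'][190:225,235:290,::-1],None,fx=12,fy=12,interpolation=cv2.INTER_CUBIC)
cv2.imwrite('pics/t7z.png',a)
E
```

```text
(no output)
```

View pics/w7.png

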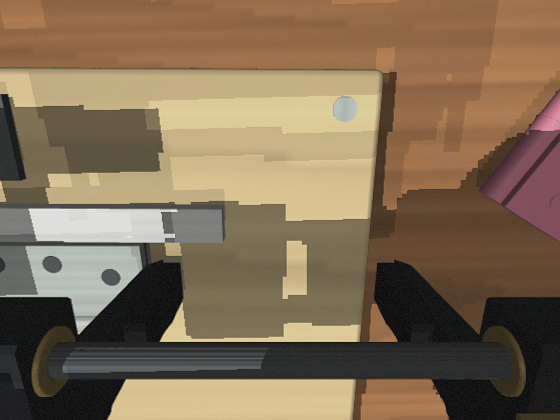

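View pics/t7z.png

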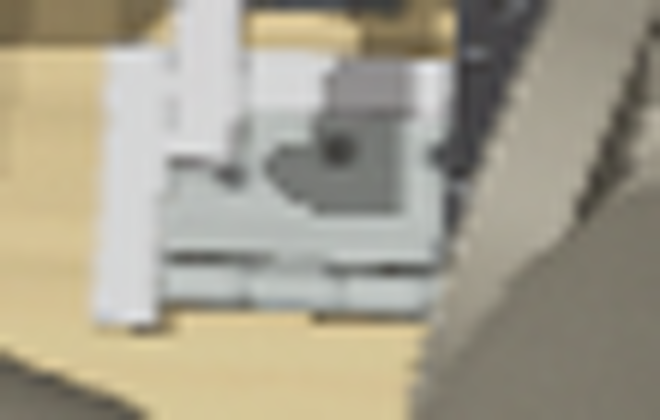

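The end gap is almost closed, so I'll nudge until the force builds.

Emit:
carry_out:
  moves:
    - [1,[0,-0.04,0],0]
    - [1,[0,0,0],0]

```text
time_s: 9.5
tcp_pos: [0.5499, -0.0663, 0.021]
tool_rot: [[1.0, -0.025, 0.0], [-0.025, -1.0, 0.0], [0.0, -0.0, -1.0]]
ft_force: [-1.5, -1.8, -0.7]
opening: 1.003
```

Emit:
carry_out:
  moves:
    - [1,[0,-0.04,0],0]
    - [1,[0,0,0],0]

```text
time_s: 9.7
tcp_pos: [0.5499, -0.0661, 0.0211]
tool_rot: [[1.0, -0.025, 0.0], [-0.025, -1.0, -0.001], [0.0, 0.001, -1.0]]
ft_force: [-1.4, -7.1, 0.6]
opening: 0.998
```

Emit:
carry_out:
  moves:
    - [1,[0,0.5,0],0]
    - [1,[-0.8,0,0],0]
    - [1,[-0.8,0,0],0]
    - [1,[-0.6,0,0],0]
    - [1,[0,-0.7,0],0]
    - [1,[0,-0.7,0],0]
    - [1,[0,-0.6,0],0]
    - [1,[0.3,0,0],0]
    - [1,[0.2,0,0],0]
    - [1,[0.1,0,0],0]
    - [1,[0,0,0],0]

```text
time_s: 10.8
tcp_pos: [0.5114, -0.0276, 0.0209]
tool_rot: [[1.0, -0.026, 0.0], [-0.026, -1.0, -0.0], [0.0, 0.0, -1.0]]
ft_force: [0.6, 1.2, -0.0]
opening: 1.001
```

```bash
python3 - <<'E'
from h import *
st();shot('wrist','w8')
E
```

```text
10.8 jig [-16.  -89.8] z 0.0209 yaw -0.0255 F [ 0.6  1.2 -0. ] op 1.0013955852917413 j6 1.31
```

View pics/w8.png

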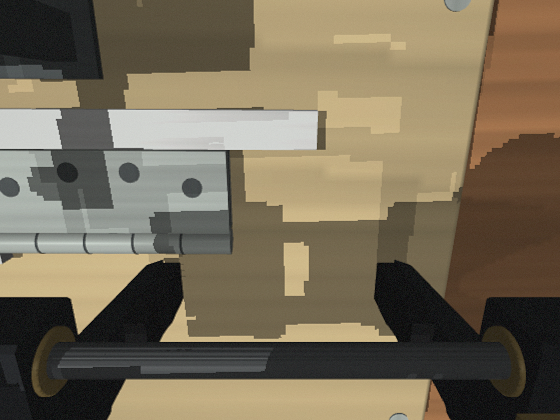

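Emit:
carry_out:
  moves:
    - [1,[0.1,0,0],0]
    - [1,[0.1,0,0],0]
    - [1,[0.04,0,0],0]
    - [1,[0.04,0,0],0]
    - [1,[0,0,0],0]

```text
time_s: 11.35
tcp_pos: [0.5166, -0.0271, 0.0209]
tool_rot: [[1.0, -0.024, -0.003], [-0.024, -1.0, 0.0], [-0.003, 0.0, -1.0]]
ft_force: [-5.8, -2.3, 3.9]
opening: 0.998
```

```bash
python3 - <<'E'
from h import *
st()
E
```

```text
11.35 jig [-10.8 -89.2] z 0.0209 yaw -0.0241 F [-5.8 -2.3  3.9] op 0.9976582311996939 j6 1.31
```

Emit:
carry_out:
  moves:
    - [1,[-0.4,0,0],0]
    - [1,[-0.6,0,0],0]
    - [1,[-0.4,0,-1],0]
    - [1,[0,0,-1],0]
    - [1,[0,0,-1],0]
    - [1,[0,-0.7,-1],0]
    - [1,[0,-0.7,-1],0]
    - [1,[0,-0.7,-1],0]
    - [1,[0,-0.4,-0.5],0]
    - [1,[0,0,0],0]
    - [1,[0,0,0],0]

```text
time_s: 12.45
tcp_pos: [0.484, 0.0362, 0.183]
tool_rot: [[1.0, -0.025, -0.0], [-0.025, -1.0, 0.0], [-0.0, -0.0, -1.0]]
ft_force: [-0.4, -0.6, 0.2]
opening: 1.003
```

```bash
python3 - <<'E'
from h import *
st();c=shot('wrist','w9');cv2.imwrite('pics/w9z.png',cv2.resize(c['color'][:,:,::-1],(800,600),interpolation=cv2.INTER_CUBIC))
E
```

```text
12.45 jig [-45.  -26.7] z 0.183 yaw -0.0246 F [-0.4 -0.6  0.2] op 1.0029128180935603 j6 1.43
```

View pics/w9z.png

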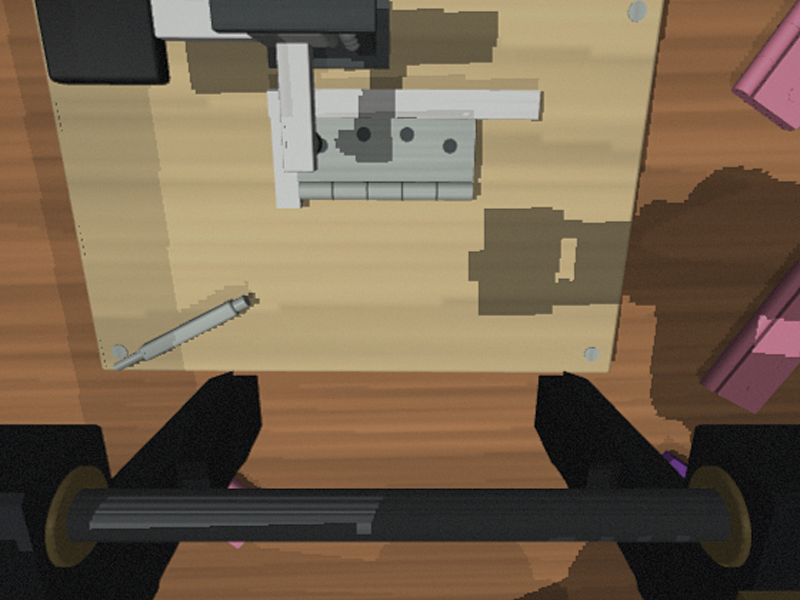

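```bash
python3 meas.py w9 180 340 50 150 w9crop; python3 - <<'E'
from h import *
c=load('w9')
print('end stop',jig(plane(c,210,143,.025)),'fence end',jig(plane(c,379,74,.025)))
for p in [(330,138),(332,84)]: print(jig(plane(c,*p,.026)))
print('paddle',[jig(plane(c,*p,.088)).round(1) for p in [(117,56),(33,55)]])
c=load('top0')
print('paddle top', [ (p,jig(plane(c,*p,.088)).round(1)) for p in [(213,171.5),(232,172),(212,187.5),(231,188.5)]])
print('jar',plane(c,254,128,.09),'glass',plane(c,173,150,.05))
E
```

```text
end stop [-2.292364   31.07679202] fence end [  51.7093832  -105.93436633]
[  1.8762783  -69.19845965]
[ 44.24875116 -68.92524387]
paddle [array([59.2, 73.6]), array([ 59.9, 125.4])]
paddle top [((213, 171.5), array([ 99., 123.])), ((232, 172), array([100.4,  73.4])), ((212, 187.5), array([ 55.9, 122.1])), ((231, 188.5), array([55.9, 72.7]))]
jar [0.75460868 0.07983837 0.09      ] glass [0.69988692 0.30063653 0.05      ]
```

View pics/w9crop.png

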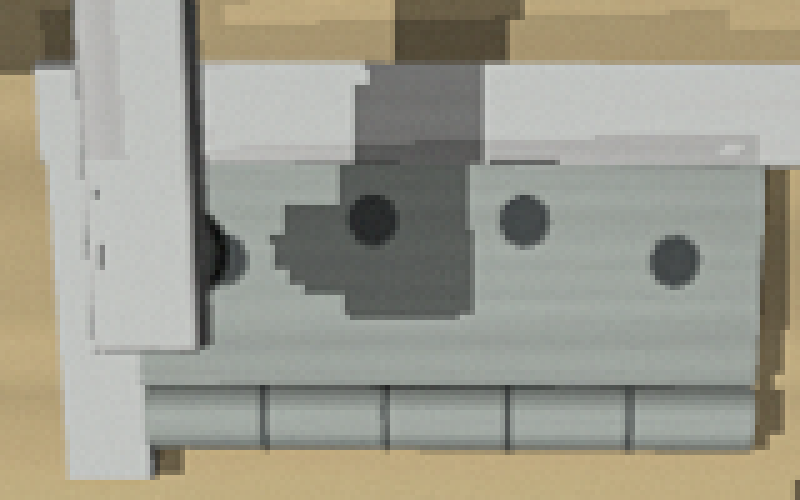

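The crop shows the hinge's leaf edge flush on the fence and its end flush on the end stop. Next the hand goes above the paddle, closes and turns a quarter.

Emit:
carry_out:
  moves:
    - [0,[0.83,-0.85,0],0]
    - [0,[0.83,-0.85,0],0]
    - [0,[0.83,-0.85,0],0]
    - [0,[0.83,-0.85,0],0]
    - [0,[0.83,-0.85,0],0]
    - [0,[0.85,-0.82,0],0]
    - [0,[0,0,0],-0.023]
    - [0,[0,0,0],-0.023]
    - [0,[0,0,0],-0.023]
    - [0,[0,0,0],-0.023]
    - [0,[0,0,0],-0.023]
    - [0,[0,0,0],-0.023]

```text
time_s: 13.7
tcp_pos: [0.6124, 0.1589, 0.1819]
tool_rot: [[0.662, 0.749, -0.002], [0.749, -0.662, -0.0], [-0.002, -0.002, -1.0]]
ft_force: [1.0, 0.8, -0.4]
opening: 0.007
```

Emit:
carry_out:
  moves:
    - [0,[0,0,0],-0.023]
    - [0,[0,0,0],-0.023]
    - [0,[0,0,0],-0.023]
    - [0,[0,0,0],-0.023]
    - [0,[0,0,0],-0.02]
    - [0,[0,0,0.8],0]
    - [0,[0,0,0.8],0]
    - [0,[0,0,0.8],0]
    - [0,[0,0,0],0]
    - [0,[0,0,0],0]

```text
time_s: 14.7
tcp_pos: [0.6125, 0.1593, 0.1231]
tool_rot: [[0.026, 1.0, -0.001], [1.0, -0.026, -0.0], [-0.0, -0.001, -1.0]]
ft_force: [-0.2, -0.2, 0.0]
opening: 0.001
```

```bash
python3 - <<'E'
from h import *
st();c=shot('wrist','w10');shot('scene','s10')
c=load('s10');cv2.imwrite('pics/s10z.png',cv2.resize(c['color'][140:290,200:400,::-1],None,fx=4,fy=4,interpolation=cv2.INTER_CUBIC))
E
```

```text
14.7 jig [80.5 99.5] z 0.1231 yaw 1.5452 F [-0.2 -0.2  0. ] op 0.0012859179241895206 j6 0.09
```

View pics/w10.png

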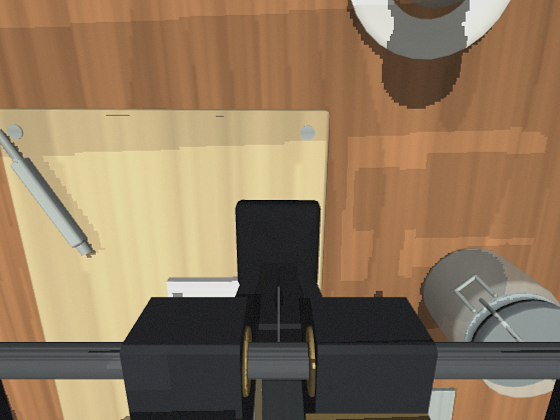

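View pics/s10z.png

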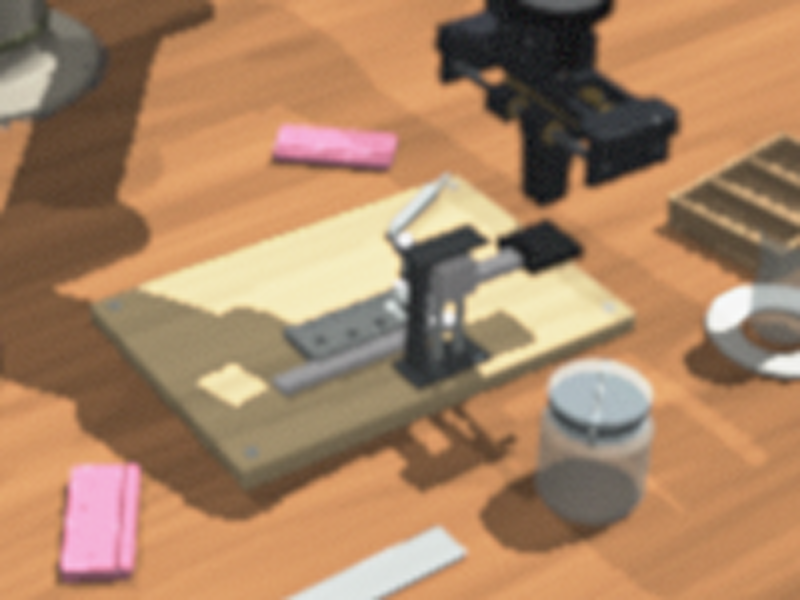

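Emit:
carry_out:
  moves:
    - [0,[0,0,0.5],0]
    - [0,[0,0,0.5],0]
    - [0,[0,0,0.24],0]
    - [0,[0,0,0.1],0]
    - [0,[0,0,0.1],0]
    - [0,[0,0,0.1],0]
    - [0,[0,0,0],0]

```text
time_s: 15.5
tcp_pos: [0.6124, 0.1599, 0.0855]
tool_rot: [[0.025, 1.0, 0.0], [1.0, -0.025, 0.0], [0.0, 0.0, -1.0]]
ft_force: [-4.2, -0.4, 5.1]
opening: 0.003
```

Emit:
carry_out:
  moves:
    - [0,[0,0,0.1],0]
    - [0,[0,0,0.1],0]
    - [0,[0,0,0],0]

```text
time_s: 15.8
tcp_pos: [0.6125, 0.1599, 0.0803]
tool_rot: [[0.025, 1.0, 0.0], [1.0, -0.025, 0.0], [0.0, 0.0, -1.0]]
ft_force: [-2.2, -0.1, 3.4]
opening: 0.006
```

Emit:
carry_out:
  moves:
    - [0,[0,0,0.1],0]
    - [0,[0,0,0.1],0]
    - [0,[0,0,0.1],0]
    - [0,[0,0,0],0]

```text
time_s: 16.2
tcp_pos: [0.6126, 0.1599, 0.0727]
tool_rot: [[0.025, 1.0, 0.0], [1.0, -0.025, 0.0], [0.0, 0.0, -1.0]]
ft_force: [-3.0, 0.1, 5.7]
opening: 0.006
```

Emit:
carry_out:
  moves:
    - [0,[0,0,0.1],0]
    - [0,[0,0,0.1],0]
    - [0,[0,0,0.1],0]
    - [0,[0,0,0.1],0]
    - [0,[0,0,0],0]

```text
time_s: 16.7
tcp_pos: [0.6126, 0.1599, 0.0625]
tool_rot: [[0.025, 1.0, 0.0], [1.0, -0.025, 0.0], [0.0, 0.0, -1.0]]
ft_force: [-2.3, -0.2, 6.2]
opening: 0.005
```

Emit:
carry_out:
  moves:
    - [0,[0,0,0.1],0]
    - [0,[0,0,0.1],0]
    - [0,[0,0,0.1],0]
    - [0,[0,0,0.05],0]
    - [0,[0,0,0],0]
    - [0,[0,0,0],0]

```text
time_s: 17.3
tcp_pos: [0.6126, 0.16, 0.0542]
tool_rot: [[0.025, 1.0, 0.001], [1.0, -0.025, 0.0], [0.0, 0.001, -1.0]]
ft_force: [-3.7, -0.0, 8.5]
opening: 0.006
```

```bash
python3 - <<'E'
from h import *
st()
E
```

```text
17.3 jig [ 80.6 100.2] z 0.0542 yaw 1.546 F [-3.7 -0.   8.5] op 0.005727606593078238 j6 0.09
```

Emit:
carry_out:
  moves:
    - [0,[0,0,0.07],0]
    - [0,[0,0,0.06],0]
    - [0,[0,0,0],0]
    - [0,[0,0,0],0]
    - [0,[0,0,0],0]

```text
time_s: 17.8
tcp_pos: [0.6127, 0.1599, 0.0514]
tool_rot: [[0.025, 1.0, 0.001], [1.0, -0.025, 0.0], [0.0, 0.001, -1.0]]
ft_force: [-3.8, 1.0, 11.0]
opening: 0.003
```

```bash
python3 - <<'E'
from h import *
st()
for n in ['scene','top','wrist']:
    c=shot(n,n+'11')
st()
c=load('scene11');cv2.imwrite('pics/s11z.png',cv2.resize(c['color'][150:260,220:370,::-1],None,fx=5,fy=5,interpolation=cv2.INTER_CUBIC))
c=load('top11');cv2.imwrite('pics/t11z.png',cv2.resize(c['color'][150:275,180:340,::-1],None,fx=4.5,fy=4.5,interpolation=cv2.INTER_CUBIC))
E
```

```text
17.8 jig [ 80.6 100.1] z 0.0514 yaw 1.546 F [-3.8  1.  11. ] op 0.003238290036148309 j6 0.09
17.95 jig [ 80.6 100.2] z 0.0514 yaw 1.546 F [-4.8 -0.5 11. ] op 0.009763579343931794 j6 0.09
```

View pics/s11z.png

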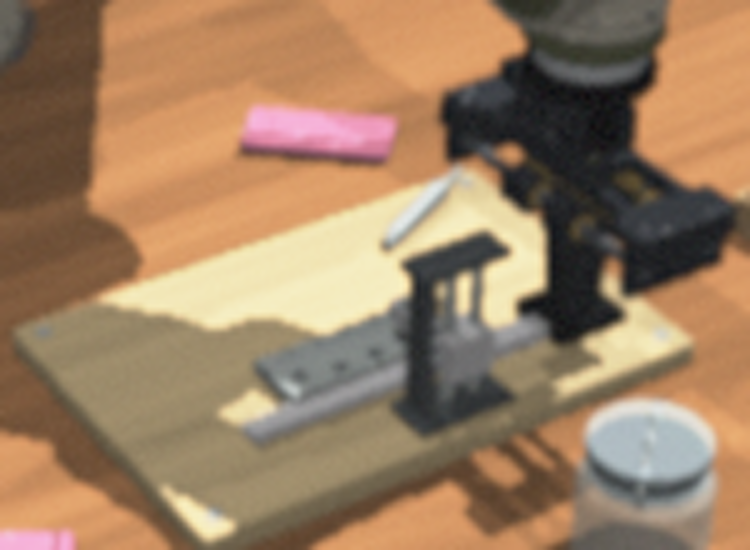

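View pics/t11z.png

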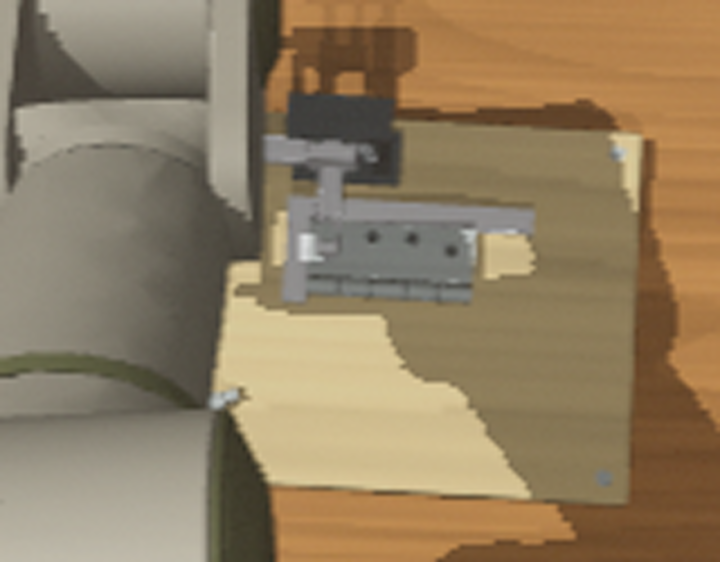

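The paddle is held at about 36.6 mm of travel with a steady 11 N, which matches the 8 N spring plus 3 N foot. The hinge is still flush on both stops at (300–475, 225–300) in the top crop, so I'm handing in.

```bash
python3 - <<'E'
from h import *
print(robot.sign_off());st()
E
```

```text
the job is handed in; nothing more can be done
None
the job is handed in; nothing more can be done
```

The hinge is seated against both stops and the paddle is held at the third notch; I handed the job in at about 18 s of the 61 s allowed.

**Hinge:** I pushed it onto the long fence, slid it along to the end stop until the force rose to about 7 N, then pressed it onto the fence again with about 6 N. The wrist picture before pressing showed no gap on either side. Its outer end measured at y = -69 mm in the jig frame, where home is -70 mm. The top view after pressing still showed it flush, at that camera's coarser resolution.

**Paddle:** I pressed it straight down with closed fingers and was still holding it at hand-in. Taking the paddle top as 88 mm when up, the finger height of 51.4 mm gives about 36.6 mm of travel. That is past the 31 mm tooth, at the 37 mm third notch and short of the 46 mm bottom stop. The upward force was a steady 11 N, matching the 8 N spring plus 3 N foot.

**Disagreements in the checks:**
- **Fence push:** hand positions in the jig frame were about 2 mm off what the given sizes predict.
- **End-stop push:** these were about 4 mm off, so I went by contact force and pictures there.
- **Sideways force:** while pressing the paddle there was also a 4 to 5 N sideways force that I did not explain.

I moved nothing else deliberately. The punch was still in its place in the last scene view, but I did not measure the other things on the table afterwards.

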